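# Vent the damp box, then hold its flap at the pointer

## Robot

A 7-joint arm with a two-finger parallel gripper is mounted at the origin on the work surface. World frame = base frame: x ahead of the robot, y to its left, z up, the work surface at z = 0. Lengths are in m, angles in rad, forces in N, time in s.
With the tool pointing down it reaches from about 0.4 to 0.85 m from the base axis. Payload 10.4 kg.
Tool frame: the origin (TCP) lies on the centre line of the jaws, within the pads' length; the fingertips stand 11 mm ahead of it and the grasp point (between the pads) lies 8 mm behind it (tip_reach is the distance from the TCP to the fingertips, in m); z points along the fingers, y is the line along which they close (so a half turn about z gives the same grasp; the last joint's range is limited). The gripper opens to 85 mm and grips with 20 to 120 N. Pads are 22 mm wide; open, the fingers measure 114 mm over their backs; the gripper's body (76 mm by 85 mm) begins 54 mm behind the grasp point. The pads swing forward as they close: fully open they stand 13 mm farther back than shut.
Start: joints at [-1.182, 0.332, -0.065, 1.46, 0.022, 1.35, -0.088], TCP at [0.25, 0.573, 0.242] pointing down, gripper open.
Joint ranges: [-2.6, 2.6], [-0.5, 2.12], [-1.47, 1.34], [0.16, 2.42], [-1.27, 4.41], [0.06, 2.06], [-2.6, 2.6]. Speed limits (rad/s): [2.22, 2.22, 2.79, 2.79, 3.14, 3.14, 3.14].

## Interface

Orientations are given as a unit quaternion [x, y, z, w].
In Python, from workcell import get_obs, camera, hand_in, tip_reach gives the robot as it stands. The module is installed in compiled form; this text tells all that it offers.
- The arm moves only by the tool move_arm, never from a script. Its argument "plan" is a list of rows, each an object with "delta_pos": the shift along the tool's x, y, z in fractions of the full range, 1 being 0.75 m, a list of three; "turn": the turn, a rotation vector about the tool's x, y, z in a scale on which 1.0 is pi rad, a list of three; "fingers": the closure, from 0 (fully open) to 1 (shut). A call has 1 to 12 rows; each row is the pose to reach, as a shift and turn from the pose commanded when the call began, along the tool's axes at that moment; what a row does not reach only later rows make up. A row lasts 1/8 s, in which the tool goes at most 62.5 mm and 10.7 degrees, less where a joint would pass 70% of its speed; a pose out of reach is approached as far as the arm can. Shift and turn numbers lie between -1 and 1, and a call with a number outside is refused. A call with a gripper value outside its range is refused whole. The fingers move at their own pace and stop on an object; "force" is the grip in N (left out, the last holds). Time passes only in rows, so rows that repeat a pose let the fingers close. It gives the time, the measured TCP pose, the force, the opening and the grip force at its end, in the units of the state.
- get_obs(): the state, without advancing time (a new reading comes with each control period).
- camera(name): name is "side" or "top" or "wrist"; returns a dict with "color" (420x560x3 uint8, red, green, blue), "range_z" (420x560 float32, m along the optical axis (not along the pixel's ray), 0 where there is no reading), "fx", "fy", "cx", "cy" (pixels), "R" (3x3) and "t" (3): a world point X has camera coordinates R X + t; the wrist camera has in their place "tool_from_camera" (4x4, takes a point from camera to tool coordinates, whose origin is the TCP and whose axes are the flange's). Camera axes: x right, y down, z forward; pixel columns grow to the right and rows downward; lengths in m; the calibration is good to about 2 mm. A picture is of the moment at which its call begins: read the wrist's pose just before it.
- hand_in(): hands the job in; it is judged then, once.
The state is a dict: "clock": time; "joint_pos": joint angles; "joint_velocities": joint speeds; "tau": joint torques, N m; "position": TCP position; "ee_rot": TCP orientation; "ft_force": force on the tool from outside, world axes, zero at the start; "torque": the same for the moment, N m; "grip_width": opening from 0.0 (shut) to 1.0 (fully open); "grasp_force": force on a finger pad.
Only numpy, scipy, OpenCV 4.12 (cv2) and the standard library are available. Lean on these libraries where they do the work, as an engineer would, in place of code of your own. Each camera call takes 0.05 s, during which the arm holds its last target. There are 200 camera calls.

## Task

With the flap of the damp box still shut, unscrew the blue vent cap anticlockwise as far as it goes. Then lift the teal flap until it is in line with the orange pointer beside it, and finish while still holding it there with the gripper, steady, because it falls shut if let go. Do not shift the pointer or the jar, bowls, cup, tape, tiles and brush around it.

Things in the scene. Friction and masses are not known exactly. Their poses are not given: they have to be found in the camera images.
- damp_box: White damp box for tiles, fixed to the bench, 240 (its x) x 320 (its y) x 120 mm high. Origin: centre of its underside. The flap covers y = -160 to +80 mm; from y = +80 to +160 mm lies a fixed deck, 120 mm up, with the blue vent cap (axis at x -55, y +120 mm) and a small amber jar (about x +85, y +120 mm).
- vent_cap (a joint): Blue round screw cap, 44 mm diameter, 26 mm high, underside 14 mm above the deck. Rad, grows anticlockwise seen from above (unscrewing): 0 shut, stop at 2.3 = fully open. Starts at 0 to 0.3, stays where left (drag 0.06 N m), is captive and does not rise. Its white line points to the red dot on the deck when shut, to the green dot when fully open.
- cap_top (a point): Centre of the vent cap's top face, 40 mm above the deck; turns with the cap.
- flap (a joint): Teal flap of the damp box, 250 x 242 x 12 mm, 0.3 to 0.6 kg. Rad: 0 shut and level, grows as its -y edge is lifted, stop at 1.4. Hinge line along the box's x at box y = +80 mm, 126.5 mm above the box's origin, at mid thickness of the flap. Free hinge: it falls shut when let go. An orange line runs along its +x edge.
- flap_handle (a point): Middle of the flap's steel bar handle: 12 mm round bar along the box's x, 120 mm between its two legs, its axis 44 mm above the flap's top face; from the hinge line 210 mm along the flap and 50 mm out of it. Axes turn with the flap: x along bar and hinge, y towards the hinge, z out of the flap. The round bar can turn between finger pads.
- pointer (a joint): Orange pointer arm beside the flap at the box's +x end, on the same hinge line as the flap, in front of a steel arc with black ticks every 10 degrees. Same angle and sign as the flap (rad, 0 = level, up); it starts somewhere from 0.55 to 0.95 and is stiff: it marks the wanted flap angle. The flap does not touch it.
- pointer_tip (a point): Tip of the orange pointer, 210 mm from the hinge line, 152 mm from the box's middle towards its +x end; axes parallel to those of flap_handle when the flap is in line with the pointer.
- deck_jar: Small amber glass jar with black lid, 36 mm diameter, 50 mm high, standing loose on the deck of the box. Origin: underside. Leave alone.
- bowl_blue: Blue bowl, 110 mm wide, 55 mm high, loose on the bench to the left. Origin: underside. Leave alone.
- bowl_yellow: Yellow bowl, 110 mm wide, 55 mm high, loose on the bench to the left. Origin: underside. Leave alone.
- cup: White plastic cup, 76 mm wide, 100 mm high, loose on the bench to the left, far side. Origin: underside. Leave alone.
- tape: Roll of tan masking tape, 100 mm wide, 25 mm high, lying loose to the right. Origin: underside. Leave alone.
- tile_pair: Two tiles stuck together, 100 x 100 x 24 mm, loose to the right. Origin: underside. Leave alone.
- brush: Flat paint brush, about 200 mm long, lying loose on the bench to the right, near side. Origin: about its middle. Leave alone.

How it is judged:
On the way, in this order (a step that is already met when the one before it is completed fails the run):
1. the vent cap is fully unscrewed while the flap is shut (value of joint vent_cap above 2 rad and value of joint flap below 0.06 rad), for 0.2 s.
2. the flap is lifted by the gripper (value of joint flap above 0.3 rad and contact force between the fingers and flap above 0.5 N), for 0.1 s.
At the end, for the whole second after the job is handed in: The vent cap is open (beyond 2.0 rad of its 2.3) and the flap stands still (under 0.05 rad/s) within 0.09 rad (5 degrees) of the pointer, held by the fingers (over 1 N) (value of joint vent_cap above 2 rad and angle between the y axis of flap_handle and the y axis of pointer_tip, either way round below 0.09 rad and value of joint flap above 0.4 rad and velocity of joint flap between -0.05 and 0.05 rad/s and contact force between the fingers and flap above 1 N); the arm keeps its last pose, push and grip.
It fails at once if the pointer is shifted (its tip by over 12 mm) (distance of pointer_tip from where it was at the start of the episode above 0.012 m).
It fails at once if a bystander is shifted by over 30 mm (distance of any of deck_jar, bowl_blue, bowl_yellow, cup, tape, tile_pair, brush from where it was at the start of the episode above 0.03 m).
It also fails if it takes over 51 s, if anything falls off the work surface, if the arm or the gripper's body presses on something with over 40 N, if the wrist force passes 120 N, or if a joint passes its speed limit or range.

## Working session

There is one attempt and no reset: what is moved stays moved. The work goes in short steps, Python scripts to look and compute and a tool call to move; the robot and the scene stay as the last step left them, time stands still between calls to the robot, and variables do not carry over. Pictures are saved under pics/ and viewed, at most 10 in all, crops included, and the job is handed in when it is done.

Besides the shell and the picture viewer there is one more tool, called after "Emit:" as a command line: name --argument value ..., lists and objects as JSON in quotes. move_arm: Moves the arm, as the interface text tells. Its arguments: {"type":"object","properties":{"plan":{"type":"array","items":{"type":"object","properties":{"delta_pos":{"type":"array","items":{"type":"number"}},"turn":{"type":"array","items":{"type":"number"}},"fingers":{"type":"number"}}}},"force":{"type":"number"}},"required":["plan"]}

```bash
mkdir -p pics
python3 - <<'E'
from workcell import *
import cv2,numpy as np
o=get_obs();print({k:np.round(v,3).tolist() for k,v in o.items()})
for n in("top","side"):
    c=camera(n);cv2.imwrite(f"pics/{n}0.png",c["color"][...,::-1]);np.savez(f"{n}0.npz",**c)
    print(n,c["fx"],c["cx"],c["cy"],c["R"].round(4).tolist(),c["t"].round(4))
E
```

```text
{'clock': 0.0, 'joint_pos': [-1.182, 0.333, -0.065, 1.461, 0.022, 1.35, -0.089], 'joint_velocities': [0.002, 0.001, -0.001, -0.001, 0.0, -0.001, 0.0], 'tau': [-0.001, -62.544, 0.049, -39.161, 0.016, 0.01, 0.0], 'position': [0.25, 0.572, 0.242], 'ee_rot': [0.204, 0.979, -0.001, -0.0], 'ft_force': [-0.169, -0.438, -0.481], 'torque': [-0.058, -0.067, 0.012], 'grasp_force': 0.0, 'grip_width': 0.996}
top 472.85783738294583 278.65505942391394 208.8512149652241 [[0.0036, -1.0, -0.0041], [-0.9886, -0.0029, -0.1504], [0.1504, 0.0046, -0.9886]] [-0.0219  0.5629  1.4534]
side 430.48368170787603 275.51914848287845 208.6640790130607 [[-0.9875, -0.1574, 0.0107], [-0.1255, 0.7426, -0.6578], [0.0956, -0.6509, -0.7531]] [0.5286 0.1445 1.2003]
```

View pics/top0.png

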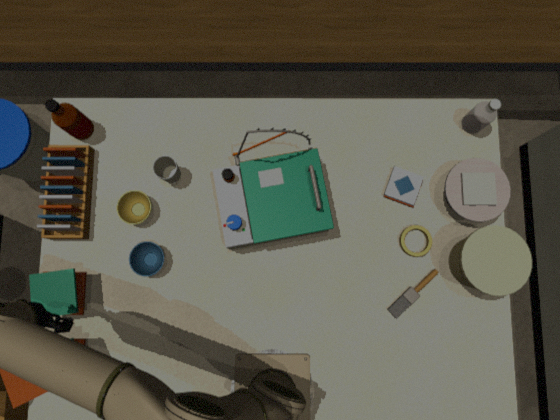

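View pics/side0.png

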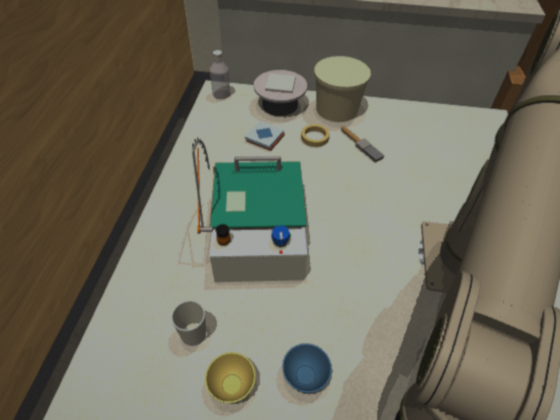

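Top view: the box is centred near (270,200) with a slight yaw. The deck is on its left, the cap near (235,222), the jar at (228,175), the handle at (315,188) and the pointer from (235,155) to (283,135). Side view: cap (281,236), jar (223,234), handle (258,162). Next I'll enlarge both views.

Run:
```python
import cv2,numpy as np
a=cv2.imread("pics/top0.png")[120:255,205:340];b=cv2.imread("pics/side0.png")[130:290,180:320]
a=cv2.convertScaleAbs(cv2.resize(a,(600,600),interpolation=cv2.INTER_CUBIC),alpha=1.4)
b=cv2.convertScaleAbs(cv2.resize(b,(525,600),interpolation=cv2.INTER_CUBIC),alpha=1.4)
cv2.imwrite("pics/tc.png",a);cv2.imwrite("pics/sc.png",b)
```

```text
(no output)
```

View pics/tc.png

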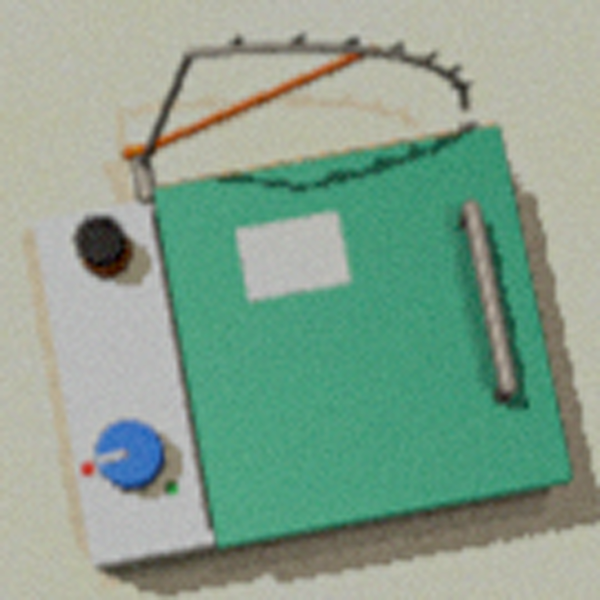

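View pics/sc.png

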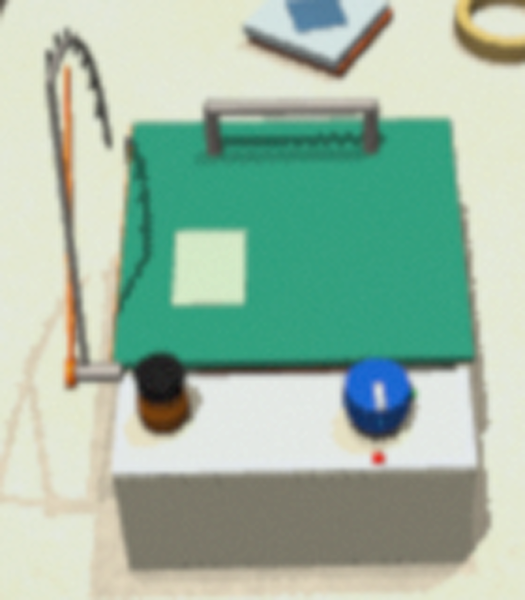

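Crops: cap line points almost at the red dot (top crop cap ~(131,450), red (88,469), green (171,487)). The handle bar runs (471,207)–(505,393), and the pointer from (127,153) to (360,54). Matching points in the side crop are cap (378,385), bar (209,106)–(372,106), and pointer (70,376)–(67,68).

```bash
cat > h.py <<'E'
import numpy as np,cv2
from scipy.optimize import least_squares
from scipy.spatial.transform import Rotation as Ro
T=dict(np.load("top0.npz"));S=dict(np.load("side0.npz"))
def proj(c,X):
    p=np.asarray(X)@c["R"].T+c["t"];return np.c_[c["fx"]*p[:,0]/p[:,2]+c["cx"],c["fy"]*p[:,1]/p[:,2]+c["cy"]]
E
python3 - <<'E'
from h import *
names=["cap","bar+","bar-","f+y-","f-y-","f+h","f-h","piv","tip","red","green"]
t=np.array([(131,450),(471,207),(505,393),(500,127),(570,482),(155,187),(217,546),(127,153),(360,54),(88,469),(171,487)])
s=np.array([(378,385),(209,106),(372,106),(133,122),(450,120),(115,361),(473,359),(70,376),(67,68),(378,458),(412,394)])
t=(t+.5)/(600/135)-.5+[205,120]; s=(s+.5)/3.75-.5+[180,130]
def tri(a,b):
    return least_squares(lambda X:np.r_[proj(T,[X])[0]-a,proj(S,[X])[0]-b],[.6,0,.1]).x
W=np.array([tri(a,b) for a,b in zip(t,s)])
for n,w in zip(names,W):print(n,w.round(4))
B=np.array([(-.055,.12,.16),(.06,-.13,.1765),(-.06,-.13,.1765),(.125,-.162,.1325),(-.125,-.162,.1325),(.125,.08,.1325),(-.125,.08,.1325)])
def mod(p):
    a=p[4];tip=[.152,.08-.21*np.cos(a),.1265+.21*np.sin(a)]
    L=np.vstack([B,[.152,.08,.1265],tip])
    return L@Ro.from_euler('z',p[3]).as_matrix().T+[p[0],p[1],p[2]]
f=lambda p:np.r_[(proj(T,mod(p))-t[:9]).ravel(),(proj(S,mod(p))-s[:9]).ravel()]
r=least_squares(f,[.6,0,0,.15,.7],loss='soft_l1')
p=r.x;print("pose",p.round(4));print(f(p).reshape(2,9,2).round(1).tolist())
M=Ro.from_euler('z',p[3]).as_matrix()
print("box coords of tri",((W-p[:3])@M).round(4).tolist())
w=mod(p);print("cap",w[0],"handle",w[1:3].mean(0))
c=w[0][:2];
for i in(9,10):
    d=W[i][:2]-c;print(names[i],np.degrees(np.arctan2(d[1],d[0])))
E
```

```text
cap [0.5084 0.1089 0.1575]
bar+ [ 0.6684 -0.1131  0.1798]
bar- [ 0.5472 -0.1344  0.1788]
f+y- [ 0.7367 -0.1363  0.1318]
f-y- [ 0.4931 -0.1808  0.1315]
f+h [0.6914 0.0982 0.1318]
f-h [0.4492 0.0535 0.1288]
piv [0.7163 0.1175 0.1338]
tip [ 0.7444 -0.0393  0.2683]
red [0.5016 0.1411 0.121 ]
green [0.4879 0.0852 0.122 ]
pose [ 0.5845  0.0012 -0.0013  0.1884  0.7649]
[[[-0.0, 0.5], [0.6, 0.4], [1.1, -1.5], [-0.6, -0.6], [0.2, 0.2], [-1.6, 0.3], [-1.0, 0.8], [3.3, -0.1], [0.4, -1.7]], [[-0.2, -0.4], [0.6, 0.8], [-0.1, 0.2], [-0.2, 0.6], [0.6, 0.0], [-1.2, 1.5], [0.8, 0.4], [0.4, -0.8], [-0.7, -1.0]]]
box coords of tri [[-0.0546, 0.12, 0.1588], [0.061, -0.128, 0.1811], [-0.0621, -0.1262, 0.1802], [0.1237, -0.1636, 0.1331], [-0.1239, -0.1617, 0.1328], [0.1232, 0.0752, 0.1331], [-0.1231, 0.0767, 0.1302], [0.1512, 0.0896, 0.1351], [0.1494, -0.0698, 0.2696], [-0.0552, 0.1529, 0.1223], [-0.0792, 0.1006, 0.1233]]
cap [0.50801696 0.10879439 0.15868227] handle [ 0.60885438 -0.1264859   0.17518227]
red 101.15977151928284
green -130.4373522498483
```

```bash
cat >> h.py <<'E'
def go(pos,ang,tilt=0):
    "delta to pos, tool y at world angle ang deg, tool down; tilt about tool x"
    from workcell import get_obs
    o=get_obs();R=Ro.from_quat(o["ee_rot"]);a=np.radians(ang)
    y=np.array([np.cos(a),np.sin(a),0]);z=np.array([0,0,-1.]);x=np.cross(y,z)
    G=Ro.from_matrix(np.c_[x,y,z])*Ro.from_rotvec([tilt,0,0])
    print("d",R.inv().apply(np.array(pos)-o["position"]).round(4),"turn",(R.inv()*G).as_rotvec().round(3),
     "q",o["joint_pos"].round(2),"t",round(o["clock"],2),"p",np.round(o["position"],4),"w",round(o["grip_width"],3),"F",o["ft_force"].round(1),"g",o["grasp_force"])
E
python3 -c "
from h import *
import workcell;print(workcell.tip_reach() if callable(workcell.tip_reach) else workcell.tip_reach)
go([.508,.109,.22],-56)"
```

```text
0.011
d [-0.4219 -0.3215  0.022 ] turn [-1.000e-03  1.000e-03  2.136e+00] q [-1.18  0.33 -0.06  1.46  0.02  1.35 -0.09] t 0.1 p [0.25   0.5725 0.2416] w 1.0 F [0.3 0.4 0.1] g 0.0
```

Careful with the scale: shifts go in shares of 0.75 m and turns go in shares of pi rad. That gives: -0.422 m / 0.75 = -0.5627, -0.3215 m / 0.75 = -0.4287, 2.136 rad / 3.1416 = 0.6799.

Emit:
move_arm --plan '[{"delta_pos": [-0.0467,-0.036,0],"turn": [0,0,0.0573],"fingers": 0},{"delta_pos": [-0.0933,-0.072,0],"turn": [0,0,0.1146],"fingers": 0},{"delta_pos": [-0.14,-0.1067,0],"turn": [0,0,0.1719],"fingers": 0},{"delta_pos": [-0.1867,-0.1427,0],"turn": [0,0,0.226],"fingers": 0},{"delta_pos": [-0.2333,-0.1787,0],"turn": [0,0,0.2833],"fingers": 0},{"delta_pos": [-0.28,-0.2133,0],"turn": [0,0,0.3406],"fingers": 0},{"delta_pos": [-0.328,-0.2493,0],"turn": [0,0,0.3979],"fingers": 0},{"delta_pos": [-0.3747,-0.2853,0],"turn": [0,0,0.4552],"fingers": 0},{"delta_pos": [-0.4213,-0.3213,0],"turn": [0,0,0.5093],"fingers": 0},{"delta_pos": [-0.468,-0.3573,0.0133],"turn": [0,0,0.5666],"fingers": 0},{"delta_pos": [-0.5147,-0.3933,0.02],"turn": [0,0,0.6239],"fingers": 0},{"delta_pos": [-0.5627,-0.4287,0.0293],"turn": [0,0,0.6799],"fingers": 0}]' --force 40

```text
clock: 1.6
position: [0.5086, 0.108, 0.2201]
ee_rot: [0.957, 0.29, 0.0, -0.0]
ft_force: [1.6, 0.1, -1.3]
grip_width: 0.997
grasp_force: 0.0
```

Run:
```python
from h import *
from workcell import *
go([.508,.109,.147],-56)
o=get_obs();c=camera("wrist")
A=c["tool_from_camera"]
im=c["color"][...,::-1].copy()
R=Ro.from_quat(o["ee_rot"]).as_matrix()
# predicted cap top in image
for X in([.508,.1088,.1587],):
    p=np.linalg.inv(A)@np.r_[R.T@(np.array(X)-o["position"]),1]
    print(p,c["fx"]*p[0]/p[2]+c["cx"],c["fy"]*p[1]/p[2]+c["cy"])
cv2.imwrite("pics/w1.png",im)
```

```text
d [ 0.0001 -0.0012  0.0731] turn [-0.    -0.    -0.005] q [-0.72  0.11  0.46  1.79 -0.05  1.25 -1.23] t 1.6 p [0.5086 0.108  0.2201] w 0.997 F [ 1.6  0.1 -1.3] g 0.0
[-0.00174098  0.01596213  0.20851086  1.        ] 274.0108449100921 228.11805157969528
```

View pics/w1.png

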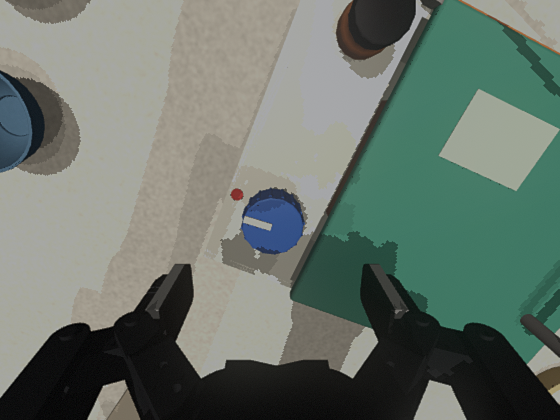

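Wrist view: cap at (272,225), predicted (274,228), so the fit holds. The white line is slightly past red (237,195). Next: descend and grip.

Converted, 0.073 m / 0.75 = 0.0973, 0.065 m / 0.75 = 0.0867.

Emit:
move_arm --plan '[{"delta_pos": [0,-0.0013,0.0333],"fingers": 0},{"delta_pos": [0,-0.0013,0.0667],"fingers": 0},{"delta_pos": [0,-0.0013,0.0867],"fingers": 0},{"delta_pos": [0,-0.0013,0.0973],"fingers": 0},{"delta_pos": [0,-0.0013,0.0973],"fingers": 0.3},{"delta_pos": [0,-0.0013,0.0973],"fingers": 1},{"delta_pos": [0,-0.0013,0.0973],"fingers": 1},{"delta_pos": [0,-0.0013,0.0973],"fingers": 1},{"delta_pos": [0,-0.0013,0.0973],"fingers": 1},{"delta_pos": [0,-0.0013,0.0973],"fingers": 1}]' --force 40

```text
validation failed for argument at $.pl...
```

Converted, 0.073 m / 0.75 = 0.0973, 0.065 m / 0.75 = 0.0867.

Emit:
move_arm --plan '[{"delta_pos": [0,-0.0013,0.0333],"turn": [0,0,0],"fingers": 0},{"delta_pos": [0,-0.0013,0.0667],"turn": [0,0,0],"fingers": 0},{"delta_pos": [0,-0.0013,0.0867],"turn": [0,0,0],"fingers": 0},{"delta_pos": [0,-0.0013,0.0973],"turn": [0,0,0],"fingers": 0},{"delta_pos": [0,-0.0013,0.0973],"turn": [0,0,0],"fingers": 0.3},{"delta_pos": [0,-0.0013,0.0973],"turn": [0,0,0],"fingers": 1},{"delta_pos": [0,-0.0013,0.0973],"turn": [0,0,0],"fingers": 1},{"delta_pos": [0,-0.0013,0.0973],"turn": [0,0,0],"fingers": 1},{"delta_pos": [0,-0.0013,0.0973],"turn": [0,0,0],"fingers": 1}]' --force 40

```text
clock: 2.78
position: [0.5076, 0.111, 0.1484]
ee_rot: [0.956, 0.293, 0.0, -0.001]
ft_force: [-4.8, 1.9, 7.3]
grip_width: 0.503
grasp_force: 40.0
```

Converted, -1.2 rad / 3.1416 = -0.382.

Emit:
move_arm --plan '[{"delta_pos": [0,0,0],"turn": [0,0,-0.0382],"fingers": 1},{"delta_pos": [0,0,0],"turn": [0,0,-0.0764],"fingers": 1},{"delta_pos": [0,0,0],"turn": [0,0,-0.1146],"fingers": 1},{"delta_pos": [0,0,0],"turn": [0,0,-0.1528],"fingers": 1},{"delta_pos": [0,0,0],"turn": [0,0,-0.191],"fingers": 1},{"delta_pos": [0,0,0],"turn": [0,0,-0.2292],"fingers": 1},{"delta_pos": [0,0,0],"turn": [0,0,-0.2674],"fingers": 1},{"delta_pos": [0,0,0],"turn": [0,0,-0.3056],"fingers": 1},{"delta_pos": [0,0,0],"turn": [0,0,-0.3438],"fingers": 1},{"delta_pos": [0,0,0],"turn": [0,0,-0.382],"fingers": 1}]'

```text
clock: 4.03
position: [0.5086, 0.1105, 0.1485]
ee_rot: [0.622, 0.783, 0.001, 0.001]
ft_force: [2.1, 1.6, 1.9]
grip_width: 0.502
grasp_force: 40.1
```

Converted, -0.8 rad / 3.1416 = -0.2546.

Emit:
move_arm --plan '[{"delta_pos": [0,0,0],"turn": [0,0,-0.0382],"fingers": 1},{"delta_pos": [0,0,0],"turn": [0,0,-0.0764],"fingers": 1},{"delta_pos": [0,0,0],"turn": [0,0,-0.1146],"fingers": 1},{"delta_pos": [0,0,0],"turn": [0,0,-0.1528],"fingers": 1},{"delta_pos": [0,0,0],"turn": [0,0,-0.191],"fingers": 1},{"delta_pos": [0,0,0],"turn": [0,0,-0.2228],"fingers": 1},{"delta_pos": [0,0,0],"turn": [0,0,-0.2546],"fingers": 1},{"delta_pos": [0,0,0],"turn": [0,0,-0.2546],"fingers": 1}]'

```text
clock: 5.03
position: [0.5092, 0.1109, 0.1485]
ee_rot: [0.27, 0.963, 0.001, 0.002]
ft_force: [5.3, 2.8, -1.4]
grip_width: 0.499
grasp_force: 40.6
```

Run:
```python
from h import *
from workcell import *
go([.508,.109,.147],100.8);print(get_obs()["torque"])
```

```text
d [ 0.     -0.0022  0.0015] turn [ 0.002  0.004 -0.734] q [-0.54  0.17  0.26  1.87 -0.05  1.1   0.77] t 5.03 p [0.5092 0.1109 0.1485] w 0.499 F [ 5.3  2.8 -1.4] g 40.61613142490387
[ 0.40788833 -0.96948238  0.02662967]
```

Converted, -0.26 rad / 3.1416 = -0.0828.

Emit:
move_arm --plan '[{"delta_pos": [0,0,0],"turn": [0,0,-0.0318],"fingers": 1},{"delta_pos": [0,0,0],"turn": [0,0,-0.0637],"fingers": 1},{"delta_pos": [0,0,0],"turn": [0,0,-0.0828],"fingers": 1},{"delta_pos": [0,0,0],"turn": [0,0,-0.1019],"fingers": 1},{"delta_pos": [0,0,0],"turn": [0,0,-0.1019],"fingers": 1}]'

```text
clock: 5.65
position: [0.5097, 0.1111, 0.1486]
ee_rot: [0.113, 0.994, 0.001, 0.002]
ft_force: [8.2, 3.9, -3.2]
grip_width: 0.502
grasp_force: 42.6
```

Run:
```python
from h import *
from workcell import *
go([.508,.109,.147],100.8);print(get_obs()["torque"])
```

```text
d [ 0.0012 -0.0024  0.0016] turn [ 0.002  0.005 -0.416] q [-0.51  0.17  0.23  1.87 -0.05  1.1   1.08] t 5.65 p [0.5097 0.1111 0.1486] w 0.502 F [ 8.2  3.9 -3.2] g 42.646872997283936
[ 0.78950307 -1.63835681 -0.43253897]
```

Resisting torque of 0.43 N m shows the cap is at its stop. I'll open the fingers and lift.

Converted, -0.1 m / 0.75 = -0.1333, -0.07 m / 0.75 = -0.0933.

Emit:
move_arm --plan '[{"delta_pos": [0,0,0],"turn": [0,0,0],"fingers": 0.3},{"delta_pos": [0,0,0],"turn": [0,0,0],"fingers": 0},{"delta_pos": [0,0,0],"turn": [0,0,0],"fingers": 0},{"delta_pos": [0,0,0],"turn": [0,0,0],"fingers": 0},{"delta_pos": [0,0,-0.04],"turn": [0,0,0],"fingers": 0},{"delta_pos": [0,0,-0.0933],"turn": [0,0,0],"fingers": 0},{"delta_pos": [0,0,-0.1333],"turn": [0,0,0],"fingers": 0},{"delta_pos": [0,0,-0.1333],"turn": [0,0,0],"fingers": 0}]'

```text
clock: 6.65
position: [0.5087, 0.1103, 0.2497]
ee_rot: [0.114, 0.994, 0.001, 0.002]
ft_force: [-0.2, -0.4, -0.7]
grip_width: 1.001
grasp_force: 0.0
```

Run:
```python
from h import *
from workcell import *
go([.609,-.1265,.25],100.8)
cv2.imwrite("pics/w2.png",camera("wrist")["color"][...,::-1])
```

```text
d [-0.1512 -0.208  -0.0003] turn [ 0.002  0.004 -0.416] q [-0.52  0.09  0.24  1.74 -0.02  1.31  1.06] t 6.65 p [0.5087 0.1103 0.2497] w 1.001 F [-0.2 -0.4 -0.7] g 0.0
```

View pics/w2.png

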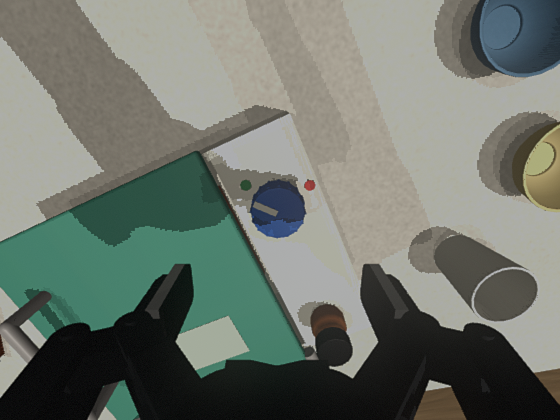

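The cap line has come round to the green-dot side (cap (278,208), line end (253,204), green (246,185)). Next I go above the handle.

Converted, -0.208 m / 0.75 = -0.2773, -0.151 m / 0.75 = -0.2013, -0.416 rad / 3.1416 = -0.1324.

Emit:
move_arm --plan '[{"delta_pos": [-0.0333,-0.0467,0],"turn": [0,0,-0.0223],"fingers": 0},{"delta_pos": [-0.0667,-0.0933,0],"turn": [0,0,-0.0446],"fingers": 0},{"delta_pos": [-0.1,-0.1387,0],"turn": [0,0,-0.0668],"fingers": 0},{"delta_pos": [-0.1333,-0.1853,0],"turn": [0,0,-0.0891],"fingers": 0},{"delta_pos": [-0.1667,-0.2307,0],"turn": [0,0,-0.1114],"fingers": 0},{"delta_pos": [-0.2013,-0.2773,0],"turn": [0.0006,0.0013,-0.1324],"fingers": 0},{"delta_pos": [-0.2013,-0.2773,0],"turn": [0.0006,0.0013,-0.1324],"fingers": 0},{"delta_pos": [-0.2013,-0.2773,0],"turn": [0.0006,0.0013,-0.1324],"fingers": 0}]'

```text
clock: 7.7
position: [0.6073, -0.1261, 0.246]
ee_rot: [-0.094, 0.996, -0.0, -0.003]
ft_force: [0.3, 0.8, -0.0]
grip_width: 1.006
grasp_force: 0.0
```

Run:
```python
from h import *
from workcell import *
go([.609,-.1265,.168],100.8)
o=get_obs();c=camera("wrist");A=c["tool_from_camera"];R=Ro.from_quat(o["ee_rot"]).as_matrix()
b=Ro.from_euler('z',.1884).as_matrix()
for x in(-.06,0,.06):
    X=b@[x,-.13,.1765]+[.5845,.0012,-.0013]
    p=np.linalg.inv(A)@np.r_[R.T@(X-o["position"]),1]
    print(X.round(4),p[2],c["fx"]*p[0]/p[2]+c["cx"],c["fy"]*p[1]/p[2]+c["cy"])
cv2.imwrite("pics/w3.png",c["color"][...,::-1]);np.savez("w3.npz",p=o["position"],Rt=R,**c)
```

```text
d [-0.002  -0.0007  0.078 ] turn [-0.    -0.006 -0.001] q [-0.17  0.33  0.39  1.48 -0.12  1.36  1.98] t 7.7 p [ 0.6073 -0.1261  0.246 ] w 1.006 F [ 0.3  0.8 -0. ] g 0.0
[ 0.5499 -0.1377  0.1752] 0.19925484873036675 276.9036318485677 144.91648386681524
[ 0.6088 -0.1265  0.1752] 0.21826809702374383 276.8545814742015 227.2300626368547
[ 0.6678 -0.1153  0.1752] 0.23728134531712086 276.81339186904535 296.3521407520109
```

View pics/w3.png

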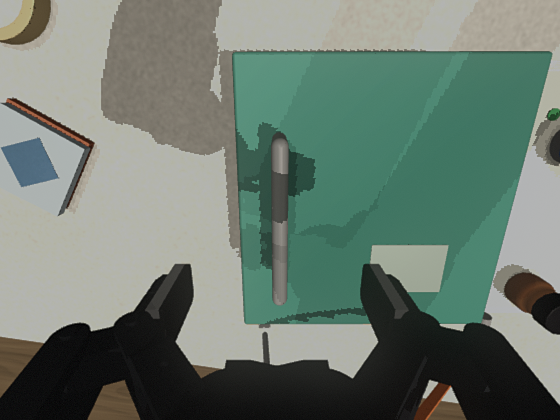

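The bar lies along column ~280, rows 137–302, within 3 px of the prediction. I'll descend and grip it.

Converted, 0.076 m / 0.75 = 0.1013, 0.068 m / 0.75 = 0.0907, -0.006 rad / 3.1416 = -0.0019.

Emit:
move_arm --plan '[{"delta_pos": [-0.0013,0.0013,0.0333],"turn": [0,-0.0019,0],"fingers": 0},{"delta_pos": [-0.0027,0.0013,0.0667],"turn": [0,-0.0019,0],"fingers": 0},{"delta_pos": [-0.0027,0.0013,0.0907],"turn": [0,-0.0019,0],"fingers": 0},{"delta_pos": [-0.0027,0.0013,0.1013],"turn": [0,-0.0019,0],"fingers": 0},{"delta_pos": [-0.0027,0.0013,0.1013],"turn": [0,-0.0019,0],"fingers": 0.4},{"delta_pos": [-0.0027,0.0013,0.1013],"turn": [0,-0.0019,0],"fingers": 0.8},{"delta_pos": [-0.0027,0.0013,0.1013],"turn": [0,-0.0019,0],"fingers": 1},{"delta_pos": [-0.0027,0.0013,0.1013],"turn": [0,-0.0019,0],"fingers": 1},{"delta_pos": [-0.0027,0.0013,0.1013],"turn": [0,-0.0019,0],"fingers": 1},{"delta_pos": [-0.0027,0.0013,0.1013],"turn": [0,-0.0019,0],"fingers": 1},{"delta_pos": [-0.0027,0.0013,0.1013],"turn": [0,-0.0019,0],"fingers": 1}]' --force 50

```text
clock: 9.12
position: [0.6092, -0.1238, 0.1719]
ee_rot: [-0.095, 0.996, 0.001, 0.001]
ft_force: [-4.1, 4.8, 4.9]
grip_width: 0.119
grasp_force: 48.8
```

Run:
```python
from h import *
go([.609,-.1265,.168],100.8)
# handle-shift rows in (box y, z), from th=0 ; tilt half
H=lambda t:np.array([.08-.21*np.cos(t)+.05*np.sin(t),.1265+.21*np.sin(t)+.05*np.cos(t)])
for t in np.linspace(0,.765,13)[1:]:print(round(t,3),(H(t)-H(0)).round(4))
```

```text
d [ 0.0007 -0.0027  0.0038] turn [0.001 0.002 0.001] q [-0.17  0.38  0.38  1.58 -0.15  1.21  2.  ] t 9.12 p [ 0.6092 -0.1238  0.1719] w 0.119 F [-4.1  4.8  4.9] g 48.83704125881195
0.064 [0.0036 0.0133]
0.128 [0.0081 0.0263]
0.191 [0.0133 0.039 ]
0.255 [0.0194 0.0514]
0.319 [0.0262 0.0633]
0.382 [0.0338 0.0748]
0.446 [0.0421 0.0857]
0.51 [0.0511 0.0962]
0.574 [0.0608 0.106 ]
0.638 [0.071  0.1152]
0.701 [0.0818 0.1237]
0.765 [0.0931 0.1315]
```

Converted, -0.1315 m / 0.75 = -0.1753, -0.1237 m / 0.75 = -0.1649.

Emit:
move_arm --plan '[{"delta_pos": [0,0.0048,-0.0177],"turn": [0,0,0],"fingers": 1},{"delta_pos": [0,0.0108,-0.0351],"turn": [0,0,0],"fingers": 1},{"delta_pos": [0,0.0177,-0.052],"turn": [0,0,0],"fingers": 1},{"delta_pos": [0,0.0259,-0.0685],"turn": [0,0,0],"fingers": 1},{"delta_pos": [0,0.0349,-0.0844],"turn": [0,0,0],"fingers": 1},{"delta_pos": [0,0.0451,-0.0997],"turn": [0,0,0],"fingers": 1},{"delta_pos": [0,0.0561,-0.1143],"turn": [0,0,0],"fingers": 1},{"delta_pos": [0,0.0681,-0.1283],"turn": [0,0,0],"fingers": 1},{"delta_pos": [0,0.0811,-0.1413],"turn": [0,0,0],"fingers": 1},{"delta_pos": [0,0.0947,-0.1536],"turn": [0,0,0],"fingers": 1},{"delta_pos": [0,0.1091,-0.1649],"turn": [0,0,0],"fingers": 1},{"delta_pos": [0,0.1241,-0.1753],"turn": [0,0,0],"fingers": 1}]'

```text
clock: 10.62
position: [0.5922, -0.0359, 0.3048]
ee_rot: [-0.093, 0.996, -0.002, 0.003]
ft_force: [5.5, -4.0, -0.3]
grip_width: 0.117
grasp_force: 48.6
```

Run:
```python
from h import *
from workcell import *
go([.609,-.1265,.168],100.8)
o=get_obs();p=o["position"]+Ro.from_quat(o["ee_rot"]).apply([0,0,-.008])
q=Ro.from_euler('z',.1884).as_matrix().T@(p-[.5845,.0012,-.0013])-[0,.08,.1265]
print(q,"r",np.hypot(q[1],q[2]),"th",np.arctan2(q[2],-q[1])-np.arctan2(.05,.21),o["joint_velocities"].round(3))
for n,(r0,r1,c0,c1) in {"top":(100,255,205,340),"side":(110,290,150,330)}.items():
    c=camera(n);np.savez(n+"1.npz",**c)
    cv2.imwrite(f"pics/{n}1.png",cv2.convertScaleAbs(cv2.resize(c["color"][r0:r1,c0:c1,::-1],None,fx=3.3,fy=3.3,interpolation=cv2.INTER_CUBIC),alpha=1.3))
```

```text
d [ 0.0008 -0.0915  0.1372] turn [-0.004  0.005 -0.003] q [-0.31  0.23  0.35  1.47 -0.08  1.44  1.8 ] t 10.62 p [ 0.5922 -0.0359  0.3048] w 0.117 F [ 5.5 -4.  -0.3] g 48.623265624046326
[ 0.0005428  -0.11786296  0.18756668] r 0.22152412403467472 th 0.7760277150713919 [-0.122 -0.076 -0.048 -0.045  0.039  0.11  -0.178]
```

View pics/side1.png

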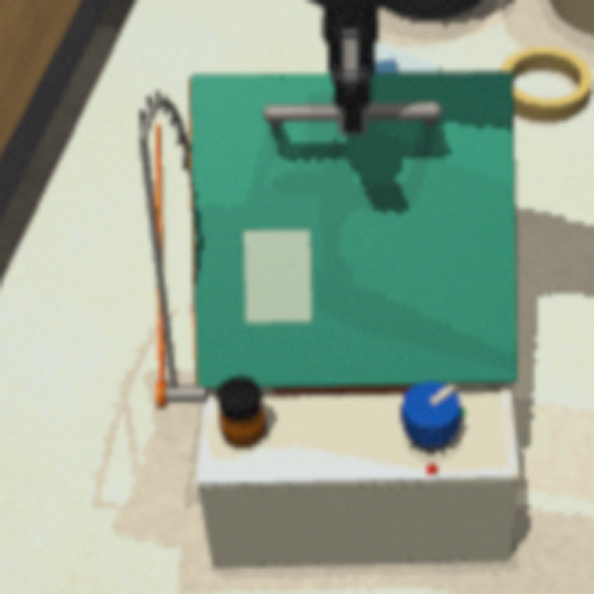

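View pics/top1.png

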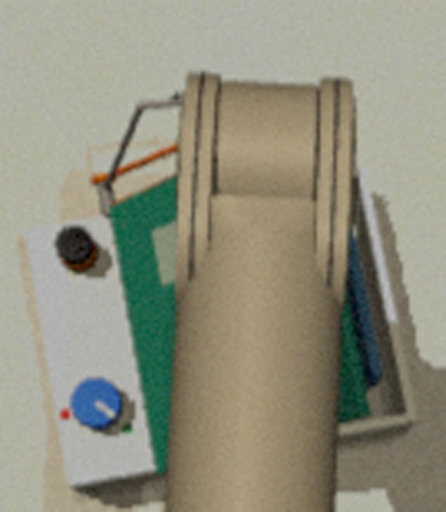

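Side crop: the flap is raised, with the fingers on the bar at (352,115). The cap line is turned toward green, seen in the top crop at (97,402), green (127,428). Next I let it settle and fit the flap's plane from side range data.

Emit:
move_arm --plan '[{"delta_pos": [0,0,0],"turn": [0,0,0],"fingers": 1},{"delta_pos": [0,0,0],"turn": [0,0,0],"fingers": 1},{"delta_pos": [0,0,0],"turn": [0,0,0],"fingers": 1},{"delta_pos": [0,0,0],"turn": [0,0,0],"fingers": 1}]'

```text
clock: 11.22
position: [0.5923, -0.0366, 0.3042]
ee_rot: [-0.092, 0.996, -0.002, 0.003]
ft_force: [5.5, -5.0, 3.0]
grip_width: 0.114
grasp_force: 49.0
```

Run:
```python
from h import *
from workcell import *
o=get_obs();p=o["position"]+Ro.from_quat(o["ee_rot"]).apply([0,0,-.008])
M=Ro.from_euler('z',.1884).as_matrix()
q=M.T@(p-[.5845,.0012,-.0013])-[0,.08,.1265]
print("arm th",np.arctan2(q[2],-q[1])-np.arctan2(.05,.21),o["joint_velocities"].round(3),o["grasp_force"],o["ft_force"].round(1))
c=camera("side");im=c["color"].astype(int);z=c["range_z"]
def pts(mask):
    v,u=np.nonzero(mask&(z>0));d=z[v,u]
    P=np.c_[(u-c["cx"])/c["fx"]*d,(v-c["cy"])/c["fy"]*d,d]
    return ((P-c["t"])@c["R"]-[.5845,.0012,-.0013])@M
r,g,b=im[...,0],im[...,1],im[...,2]
box=np.zeros(z.shape,bool);box[125:230,205:310]=1
P=pts(box&(g>r+40)&(g>b+10));P=P[(np.abs(P[:,0])<.12)&(P[:,1]<.06)&(P[:,1]>-.12)]
for _ in range(5):
    k=np.linalg.lstsq(np.c_[P[:,:2],np.ones(len(P))],P[:,2],rcond=None)[0];e=P[:,2]-np.c_[P[:,:2],np.ones(len(P))]@k
    P=P[abs(e)<max(.004,2*e.std())]
print("plane",k,"th",np.arctan(-k[1]),len(P),e.std())
box[:]=0;box[140:235,190:206]=1
Q=pts(box&(r>g+50)&(r>b+60));Q=Q[(Q[:,0]>.13)&(Q[:,0]<.17)&(Q[:,2]>.13)]
l=np.polyfit(Q[:,1],Q[:,2],1);print("pointer",np.arctan(-l[0]),len(Q),Q.min(0),Q.max(0))
```

```text
arm th 0.7718580657299159 [-0.001 -0.    -0.002  0.001  0.001 -0.001  0.   ] 49.039682149887085 [ 5.5 -5.   3. ]
plane [ 0.00237023 -0.91344111  0.21068445] th 0.7401916930871194 5227 0.0021452942967088583
pointer 0.6675430281783548 45 [ 0.14917843 -0.05939819  0.1328421 ] [0.15461508 0.09250814 0.24793473]
```

Run:
```python
from h import *
M=Ro.from_euler('z',.1884).as_matrix()
W=lambda P:np.asarray(P)@M.T+[.5845,.0012,-.0013]
for n,c,roi in(("top",T,(128,160,225,300)),("side",S,(140,235,188,206))):
    im=c["color"].astype(int);r,g,b=im[...,0],im[...,1],im[...,2]
    m=np.zeros(r.shape,bool);m[roi[0]:roi[1],roi[2]:roi[3]]=1
    v,u=np.nonzero(m&(r>g*1.35)&(r>b*1.7))
    P=np.c_[u,v];d=P[:,0] if n=="top" else -P[:,1]
    i=np.argsort(d);print(n,len(P),"tail",P[i[:4]].tolist(),"tip",P[i[-6:]].tolist())
    z=c["range_z"]
    for a in i[-5:]:
        x,y=P[a];D=z[y,x];X=np.array([(x-c["cx"])/c["fx"]*D,(y-c["cy"])/c["fy"]*D,D]);X=(((X-c["t"])@c["R"])-[.5845,.0012,-.0013])@M
        print("   ",P[a],X.round(3),"ang",np.arctan2(X[2]-.1265,.08-X[1]).round(3))
    for t in(.65,.7,.75,.8,.85):
        print(t,proj(c,W([[.152,.08,.1265],[.152,.08-.21*np.cos(t),.1265+.21*np.sin(t)]])).round(1).tolist())
```

```text
top 108 tail [[233, 154], [233, 155], [233, 153], [234, 154]] tip [[283, 133], [283, 132], [284, 133], [284, 132], [285, 132], [286, 132]]
    [283 132] [ 0.153 -0.063  0.255] ang 0.73
    [284 133] [ 0.151 -0.066  0.253] ang 0.715
    [284 132] [ 0.153 -0.066  0.256] ang 0.724
    [285 132] [ 0.152 -0.069  0.256] ang 0.717
    [286 132] [ 0.151 -0.071  0.258] ang 0.717
0.65 [[236.5, 154.0], [291.5, 131.1]]
0.7 [[236.5, 154.0], [289.2, 130.6]]
0.75 [[236.5, 154.0], [286.8, 130.1]]
0.8 [[236.5, 154.0], [284.2, 129.8]]
0.85 [[236.5, 154.0], [281.4, 129.4]]
side 113 tail [[198, 232], [199, 232], [199, 231], [198, 231]] tip [[198, 154], [197, 153], [197, 152], [197, 151], [197, 150], [197, 149]]
    [197 153] [ 0.154 -0.069  0.253] ang 0.701
    [197 152] [ 0.153 -0.068  0.257] ang 0.721
    [197 151] [ 0.152 -0.067  0.262] ang 0.744
    [197 150] [ 0.153 -0.073  0.259] ang 0.714
    [197 149] [ 0.153 -0.074  0.262] ang 0.724
0.65 [[198.7, 229.0], [198.3, 148.2]]
0.7 [[198.7, 229.0], [197.7, 147.4]]
0.75 [[198.7, 229.0], [197.0, 146.9]]
0.8 [[198.7, 229.0], [196.4, 146.5]]
0.85 [[198.7, 229.0], [195.8, 146.3]]
```

Pointer estimates run from 0.72 to 0.765 and flap estimates from 0.74 to 0.77, well within tolerance. The arm is still and gripping with 49 N.

```bash
python3 -c "
from workcell import *
print(hand_in())"
```

```text
the job is handed in; nothing more can be done
None
```

I handed the job in with the vent cap unscrewed to its stop and the gripper holding the flap steady at about 0.75 rad. The pointer reads about 0.74 rad, and I got no verdict back on the result.

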